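# Put the colour-coded chopping boards away in their stand

### The job

The four colour-coded chopping boards are dry: move them from the wire drainer to the wooden stand, each into the slot behind the label of its own colour, upright and sitting right down on the stand between its front and back rails, and let go of them. Keep the clean boards upright all the way, never laid flat, and leave the spice jar and the mug standing where they are.

Things in the scene. Friction and masses are not known exactly. Their poses are not given: they have to be found in the camera images.
- board_red: Red plastic chopping board, 180 mm long, 130 mm high, 10 mm thick, about 0.2 kg, standing upright on a long edge in the wire drainer. Origin at the middle of its underside; x along its length, y through its thickness, z up to the top edge at 130 mm. A finger slot lies across its middle, 84 to 102 mm up; the solid bar above it, 28 mm high, is the place to grip, fingers either side of the thickness.
- board_yellow: Yellow plastic chopping board, shape and frame as the red one. The fixed drainer (black tray, steel hoops up to 87 mm above the worktop) holds the boards' undersides 30 mm above the worktop, each loose in a 21 mm gap, 50 mm apart centre to centre in any order: open the fingers only part way (30 to 40 mm).
- board_green: Green plastic chopping board, shape and frame as the red one. Board tops stand 160 mm above the worktop in the drainer: lift straight up until the underside is clear of the 87 mm hoops, and above 165 mm to pass over other boards.
- board_blue: Blue plastic chopping board, shape and frame as the red one. The boards look the same from both faces and may be turned end for end.
- label_red: Red label (24 x 34 mm from above) clipped on the front rail of the fixed wooden stand, before the red board's slot. Origin at the middle of its underside, 30 mm above the worktop; x points back along the slot, y along the row of labels, z up. A seated board has its underside middle at x = 112, y = 0, z = -10 mm in this frame, its length along x. The same holds for each label and its own board.
- label_yellow: Yellow label, size and frame as the red one, before the yellow board's slot. Each slot is 18 mm wide at the bottom and 30 mm at the top, between two pairs of splayed dowels (at x = 62 and 162 mm in the label's frame) whose tips are 95 mm above the worktop. Slots are 55 mm apart.
- label_green: Green label, size and frame as the red one, before the green board's slot. The stand's front and back rails, 10 mm higher than the boards' seats, leave a 180 mm board 10 mm of play at each end.
- label_blue: Blue label, size and frame as the red one, before the blue board's slot. The labels are clipped on in any order; the stand (236 mm deep, 230 mm wide) may be left or right of the drainer; both rows run roughly left to right before the robot, turned less than 10 degrees.
- spice_jar: Glass spice jar with a dark brown cap, 41 mm across and 105 mm tall, standing loose between the drainer and the stand. Origin at the middle of its underside, z up. To be left standing.
- mug: Stoneware mug, green above and grey below, 82 mm across and 100 mm tall with a handle, standing loose behind the work. Origin on its underside, z up. To be left standing.

How it is judged:
By the outcome, as a careful person would: the job done as asked, in the order asked, and still so for the second after the job is handed in, with the robot touching nothing.
It also fails if it takes over 120 s, if anything falls off the work surface, if the arm or the gripper's body presses on something with over 40 N, if the wrist force passes 120 N, or if a joint passes its speed limit or range.

### The arm

A 6-joint arm with a two-finger parallel gripper is mounted at the origin on a cart in front of the work surface, level with it; the furniture and walls round the work are solid. World frame = base frame: x ahead of the robot, y to its left, z up, the work surface at z = 0. Lengths are in m, angles in degrees, forces in N, time in s.
With the tool pointing down it reaches from about 0.425 to 1.125 m from the base axis. Payload 14.9 kg.
Tool frame: the origin (TCP) lies midway between the tips of the shut fingers; the grasp point (between the pads) lies 19 mm behind it (manip.hold_point_z is the z of the grasp point in the tool frame, in m); z points along the fingers, y is the line along which they close (so a half turn about z gives the same grasp; the last joint's range is limited). The gripper opens to 91 mm and grips with 3 to 60 N. Pads are 32 mm wide; open, the fingers measure 118 mm over their backs; the gripper's body (76 mm by 178 mm) begins 60 mm behind the grasp point.
Start: joints at [-67.282, 21.709, 99.362, -0, 58.929, -1.908], TCP at [0.292, -0.636, 0.214] pointing down, gripper open.
Joint ranges: [-158.91, 158.91], [-42.39, 125.64], [0.06, 152.35], [-60.88, 240.88], [17.5, 164.5], [-176.32, 176.32]. Speed limits (degrees/s): [108.29, 108.29, 136.94, 180, 180, 180].

### API

Orientations are given as a 3x3 rotation matrix whose columns are the frame's x, y, z axes.
In Python, from station import manip gives the robot as it stands.
- The arm moves only by the shell command python3 inch.py [FORCE], which reads ROWS from standard input. ROWS is a JSON list that holds a single list of rows (three levels of brackets), with 1 to 10 rows, each of 7 numbers: a rotation vector rx, ry, rz in degrees, then dx, dy, dz in m, then the opening from 0.0 (shut) to 1.0 (fully open); each row shifts and turns the commanded pose from where the row before left it, along the tool's axes as they then stand; what a row does not reach is not made up. A row lasts 1/8 s, in which the tool goes at most 0.0625 m and 10.7 degrees, less where a joint would pass 70% of its speed; a pose out of reach is approached as far as the arm can. The fingers move at their own pace and stop on an object; FORCE is the grip in N (left out, the last holds). Time passes only in rows, so rows that do not move let the fingers close. It prints the time, the measured TCP pose, the force, the opening and the grip force at its end. Input that does not fit is refused with a message, and nothing moves.
- manip.read_state(): the state, without advancing time (a new reading comes with each control period).
- manip.grab_frame(name): name is "side" or "top"; returns a dict with "color" (480x640x3 uint8, blue, green, red), "mtx" (3x3 intrinsics, pixels), "k1" (the pictures are not rectified: a ray, as slopes to the right and down, at radius r is drawn at 1 + k1 r^2 times it, then the intrinsics apply), "R" (3x3) and "t" (3): a world point X has camera coordinates R X + t. Camera axes: x right, y down, z forward; pixel columns grow to the right and rows downward; lengths in m; the calibration is good to about 2 mm. A picture is of the moment at which its call begins. There is no depth.
- manip.close_job(): hands the job in; it is judged then, once.
The state is a dict: "time_s": time; "q": joint angles; "dq": joint speeds; "joint_efforts": joint torques, N m; "position": TCP position; "tcp_rot": TCP orientation; "wrist_force": force on the tool from outside, world axes, zero at the start; "wrist_torque": the same for the moment, N m; "opening": opening from 0.0 (shut) to 1.0 (fully open); "finger_force": force on a finger pad.
Only numpy, scipy, OpenCV 4.12 (cv2) and the standard library are available. Lean on these libraries where they do the work, as an engineer would, in place of code of your own. Each camera call takes 0.05 s, during which the arm holds its last target. There are 200 camera calls.

## Working session

There is one attempt and no reset: what is moved stays moved. The work goes in short steps, Python scripts to look and compute and a shell command to move; the robot and the scene stay as the last step left them, time stands still between calls to the robot, and variables do not carry over. Pictures are saved under pics/ and viewed, at most 14 in all, crops included, and the job is handed in when it is done.

```bash
ls; mkdir -p pics
python3 - <<'E'
from station import manip
import cv2,numpy as np
for n in("top","side"):
    f=manip.grab_frame(n); cv2.imwrite(f"pics/{n}0.png",f["color"]); print(n,f["mtx"].tolist(),f["k1"],f["R"].round(3).tolist(),f["t"].round(3).tolist())
s=manip.read_state(); print(s["position"],s["tcp_rot"],manip.hold_point_z,s["opening"])
E
```

```text
inch.py
pics
station.py
top [[499.15232886563786, 0.0, 319.79125910063567], [0.0, 499.15232886563786, 234.6590276915791], [0.0, 0.0, 1.0]] -0.05809593585527901 [[-0.025, -0.999, -0.04], [-0.985, 0.031, -0.172], [0.173, 0.035, -0.984]] [-0.025, 0.522, 0.928]
side [[581.7697542221122, 0.0, 317.2685547702983], [0.0, 581.7697542221122, 249.67129544371247], [0.0, 0.0, 1.0]] -0.13019046356519184 [[0.817, -0.577, 0.001], [-0.214, -0.305, -0.928], [0.536, 0.758, -0.373]] [-0.471, 0.131, 1.218]
[ 0.29152439 -0.63598896  0.21334597] [[ 9.09032439e-01  4.16725154e-01 -4.13833244e-04]
 [ 4.16725359e-01 -9.09031951e-01  9.41657534e-04]
 [ 1.62247394e-05 -1.02845205e-03 -9.99999471e-01]] -0.0188 1.0003014352554542
```

View pics/top0.png

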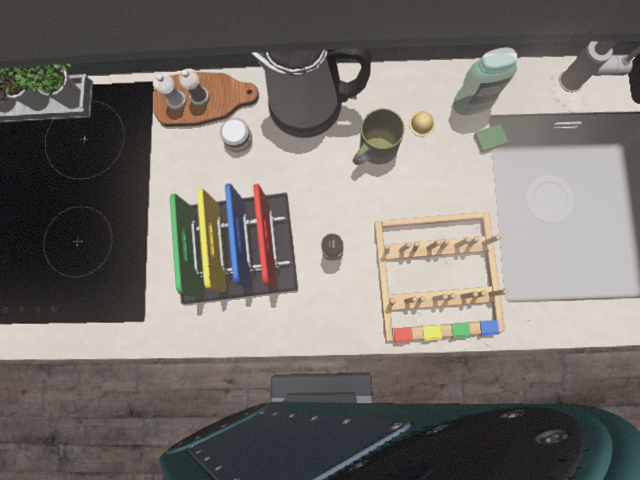

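View pics/side0.png

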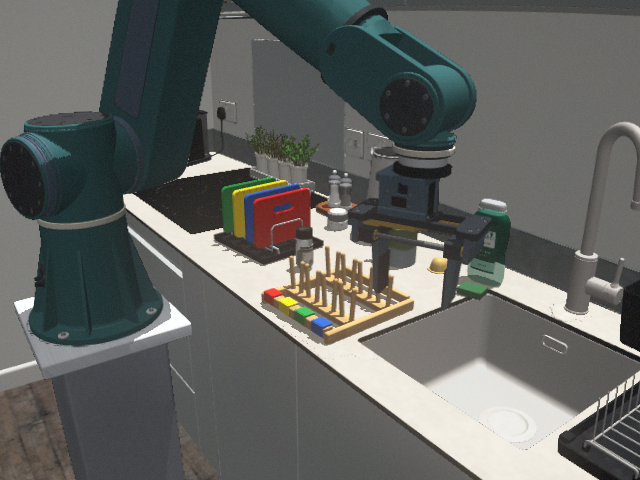

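The top view shows the boards in the drainer at the left, green, yellow, blue and red (cols 172–275, rows 185–295). The stand is at the right with labels red, yellow, green and blue (row ~332, cols 403–489). The jar is at (332,246) and the mug at (380,138). In the side view the arm is clear of the boards and labels, which are at about (272–322, 293–324).

```bash
cat > h.py <<'E'
from station import manip
import cv2,numpy as np
def rays(f,px):
    u=cv2.undistortPoints(np.float64(px).reshape(-1,1,2),f["mtx"],np.array([f["k1"],0,0,0.])).reshape(-1,2)
    R=np.array(f["R"]);t=np.array(f["t"])
    return -R.T@t, np.c_[u,np.ones(len(u))]@R
def plane(f,px,z):
    c,d=rays(f,px); return c+d*((z-c[2])/d[:,2])[:,None]
def mask(f,col,roi):
    h=cv2.cvtColor(f["color"],cv2.COLOR_BGR2HSV); H=h[...,0].astype(int)
    c={"red":0,"yellow":26,"green":67,"blue":110}[col]
    dd=np.abs((H-c+90)%180-90)
    m=((dd<12)&(h[...,1]>130)&(h[...,2]>60)).astype(np.uint8)
    o=np.zeros_like(m);x0,y0,x1,y1=roi;o[y0:y1,x0:x1]=m[y0:y1,x0:x1]
    n,l,s,ce=cv2.connectedComponentsWithStats(o)
    k=1+s[1:,4].argmax(); return (l==k).astype(np.uint8),ce[k],s[k]
def tri(a,pa,b,pb):
    c1,d1=rays(a,[pa]);c2,d2=rays(b,[pb]);d1=d1[0];d2=d2[0]
    s=np.linalg.lstsq(np.c_[d1,-d2],c2-c1,rcond=None)[0]
    p,q=c1+s[0]*d1,c2+s[1]*d2; return (p+q)/2,np.linalg.norm(p-q)
COLS=("red","yellow","green","blue")
E
python3 - <<'E'
from h import *
np.set_printoptions(precision=4,suppress=True)
T=manip.grab_frame("top");S=manip.grab_frame("side")
L={}
for c in COLS:
    _,a,sa=mask(T,c,(370,310,520,350));_,b,sb=mask(S,c,(255,280,340,335))
    p,e=tri(T,a,S,b);L[c]=plane(T,[a],.036)[0];print("label",c,a,sa,p,e,L[c])
P=np.array(sorted(L.values(),key=lambda p:p[1]));print(np.diff(P,axis=0),np.linalg.norm(np.diff(P[:,:2],axis=0),axis=1),np.degrees(np.arctan2(*np.polyfit(P[:,1],P[:,0],1)[:1],1)))
for c in COLS:
    m,ce,s=mask(T,c,(160,170,300,310))
    r=np.arange(s[1],s[1]+s[3]); l=np.array([np.flatnonzero(m[y])[0] for y in r])
    rr=r[6:-12];w=plane(T,np.c_[l[6:-12],rr],.16)
    k=np.polyfit(w[:,0],w[:,1],1);res=w[:,1]-np.polyval(k,w[:,0])
    rows=plane(T,[[l[0],r[0]],[l[-1],r[-1]]],.16)
    print(c,s,"slope deg",np.degrees(np.arctan(k[0])),"res",res.std(),"ends",rows[:,:2].ravel(), l[:4],l[-14::2])
b=cv2.resize(T["color"][180:310,160:300],None,fx=4.6,fy=4.6,interpolation=cv2.INTER_CUBIC);cv2.imwrite("pics/b.png",b)
E
```

```text
label red [402.8095 334.7143] [394 328  19  15 231] [ 0.3231 -0.1924  0.0266] 0.0034007570386298852 [ 0.3249 -0.192   0.036 ]
label yellow [435.6364 337.8182] [431 337  10   2  11] [ 0.3177 -0.2549  0.0314] 0.0013657448843555449 [ 0.3173 -0.2537  0.036 ]Traceback (most recent call last):
  File "<stdin>", line 6, in <module>
  File "h.py", line 16, in mask
    k=1+s[1:,4].argmax(); return (l==k).astype(np.uint8),ce[k],s[k]
        ~~~~~~~~~~~~~~^^
ValueError: attempt to get argmax of an empty sequence
```

Run:
```python
from h import *
for n,pts in(("top",[(403,334),(432,332),(460,330),(489,327),(181,240),(205,240),(235,230),(263,230),(179,270)]),("side",[(273,294),(288,304),(303,313),(322,324)])):
    f=manip.grab_frame(n);h=cv2.cvtColor(f["color"],cv2.COLOR_BGR2HSV)
    print([h[y,x].tolist() for x,y in pts])
    if n=="top":
        b=cv2.resize(f["color"][180:310,160:300],None,fx=4.6,fy=4.6,interpolation=cv2.INTER_CUBIC);cv2.imwrite("pics/b.png",b)
```

```text
[[3, 140, 228], [29, 121, 232], [66, 102, 195], [109, 125, 215], [50, 67, 76], [28, 136, 229], [117, 78, 85], [0, 148, 138], [67, 117, 166]]
[[2, 195, 252], [30, 214, 253], [66, 159, 205], [110, 178, 238]]
```

View pics/b.png

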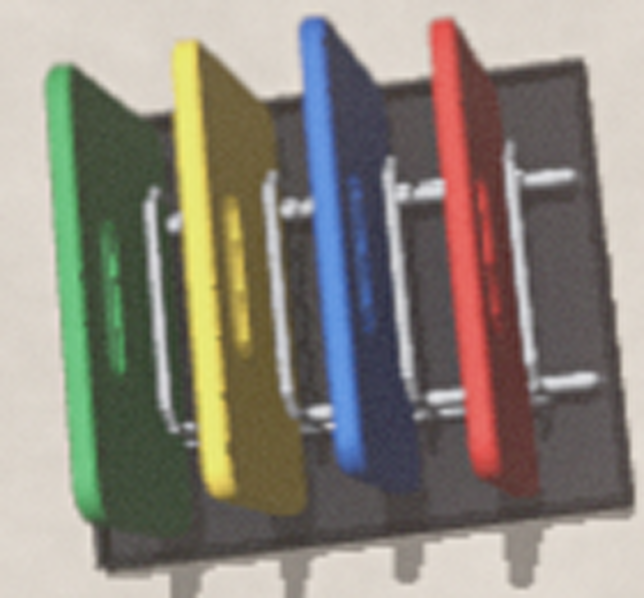

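The crop shows each board's bright 10 mm top edge (at z = 0.16) clearly separate from its shaded face. I'll mask the bright bands.

```bash
sed -i 's/>130)&(h\[...,2\]>60)/>85)\&(h[...,2]>vmin)/; s/def mask(f,col,roi)/def mask(f,col,roi,vmin=150)/' h.py
cat >> h.py <<'E'
def edge(f,c,roi,z):
    "middle, angle (deg, of the length from world x), length, thickness of a board's top edge"
    m,_,_=mask(f,c,roi); ys,xs=np.nonzero(m); w=plane(f,np.c_[xs,ys],z)[:,:2]*1000
    (x,y),(a,b),_=r=cv2.minAreaRect(w.astype(np.float32))
    q=cv2.boxPoints(r); e=max((q[1]-q[0],q[2]-q[1]),key=np.linalg.norm); e=e*np.sign(e[0])
    return x,y,np.degrees(np.arctan2(e[1],e[0])),max(a,b),min(a,b)
E
python3 - <<'E'
from h import *
np.set_printoptions(precision=4,suppress=True)
T=manip.grab_frame("top");S=manip.grab_frame("side")
L={}
for c in COLS:
    _,a,sa=mask(T,c,(370,310,520,350));_,b,sb=mask(S,c,(255,280,340,335))
    p,e=tri(T,a,S,b);L[c]=plane(T,[a],.034)[0];print("label",c,a,sa,sb,p,e,L[c])
P=np.array(sorted(L.values(),key=lambda p:p[1]));k=np.polyfit(P[:,1],P[:,0],1)
print(np.linalg.norm(np.diff(P[:,:2],axis=0),axis=1),"yaw of slot",-np.degrees(np.arctan(k[0])),P[:,0]-np.polyval(k,P[:,1]))
for c in COLS: print(c,np.round(edge(T,c,(160,170,300,310),.16),1))
# stand frame yaw from wood: dump jar/mug
for n,px,z in (("jar",(332,246),.1),):print(n,plane(T,[px],z))
E
```

```text
label red [402.9925 334.6955] [394 327  19  16 266] [264 288  19  10 102] [ 0.3248 -0.1928  0.0326] 6.991732755955729e-05 [ 0.3248 -0.1926  0.034 ]
label yellow [431.9422 332.4621] [422 325  21  16 277] [274 295  27  16 199] [ 0.3273 -0.2482  0.0312] 3.8270675865553056e-05 [ 0.3274 -0.2477  0.034 ]
label green [460.6063 330.0181] [452 323  18  15 221] [295 307  20   9 103] [ 0.3307 -0.3028  0.0328] 0.0007383850780257609 [ 0.3304 -0.3023  0.034 ]
label blue [489.1923 327.3376] [480 320  19  16 234] [312 317  21  10 121] [ 0.3338 -0.3574  0.0325] 0.00022247860799153916 [ 0.3337 -0.3569  0.034 ]
[0.0547 0.0547 0.0551] yaw of slot 3.0867675780864303 [ 0.0002 -0.0002 -0.0002  0.0002]
red [508.1  59.3   5.5 173.8  10.8]
yellow [502.6 159.    5.6 174.7  11.6]
green [496.3 208.5   5.5 168.9   8.2]
blue [510.9 110.    5.5 172.3   9.9]
jar [[ 0.4894 -0.0635  0.1   ]]
```

The checks hold: labels are 55 mm apart, boards 50 mm apart, edges about 174 x 10 mm (the corners are rounded), board yaw is 5.5° and slot yaw 3.1°. Next is a helper that gives tool-frame deltas.

```bash
cat > d.py <<'E'
import sys,numpy as np
from station import manip
x,y,z,yaw=map(float,sys.argv[1:5])  # target TCP in mm, yaw of tool x in deg
s=manip.read_state();R=np.array(s["tcp_rot"]);p=np.array(s["position"])*1000
c,n=np.cos(np.radians(yaw)),np.sin(np.radians(yaw));G=np.array([[c,n,0],[n,-c,0],[0,0,-1]])
import cv2
print("turn",cv2.Rodrigues(R.T@G)[0].ravel().__mul__(57.2958).round(2),"then shift mm",(G.T@(np.array([x,y,z])-p)).round(1),"at",p.round(1),"F",np.round(s["wrist_force"],1),"open",round(s["opening"],3),"q6",np.round(s["q"],0)[5])
E
echo '[[[0,0,9.5,0,0,-0.04,0.4],[0,0,9.6,0,0,-0.05,0.4],[0,0,0,0,0,0,0.4],[0,0,0,0,0,0,0.4]]]' | python3 inch.py 25; python3 d.py 508 59 300 5.5
```

```text
time_s: 0.9
position: [0.2916, -0.6361, 0.3034]
tcp_rot: [[0.995, 0.098, -0.0], [0.098, -0.995, 0.0], [-0.0, -0.0, -1.0]]
wrist_force: [0.1, -0.4, -0.7]
opening: 0.593
finger_force: 0.0
turn [-0.03  0.01  0.1 ] then shift mm [ 282.1 -671.1    3.4] at [ 291.6 -636.1  303.4] F [ 0.1 -0.4 -0.7] open 0.593 q6 17.0
```

```bash
echo '[[[0,0,0,0.02,-0.048,0,0.4],[0,0,0,0.02,-0.048,0,0.4],[0,0,0,0.02,-0.048,0,0.4],[0,0,0,0.02,-0.048,0,0.4],[0,0,0,0.02,-0.048,0,0.4],[0,0,0,0.02,-0.048,0,0.4],[0,0,0,0.02,-0.048,0,0.4],[0,0,0,0.02,-0.048,0,0.4],[0,0,0,0.02,-0.048,0,0.4],[0,0,0,0.02,-0.048,0,0.4]]]' | python3 inch.py >/dev/null; echo '[[[0,0,0,0.02,-0.048,0,0.4],[0,0,0,0.02,-0.048,0,0.4],[0,0,0,0.02,-0.048,0,0.4],[0,0,0,0.022,-0.047,0,0.4],[0,0,0,0,0,0,0.4],[0,0,0,0,0,0,0.4]]]' | python3 inch.py >/dev/null;  python3 d.py 508 59 129 5.5
```

```text
turn [0.   0.12 0.1 ] then shift mm [  1.   -0.4 173.8] at [507.1  58.5 302.8] F [-0.7 -0.8 -0.1] open 0.402 q6 88.0
```

```bash
echo '[[[0,0,0,0.001,0,0.04,0.4],[0,0,0,0,0,0.04,0.4],[0,0,0,0,0,0.04,0.4],[0,0,0,0,0,0.03,0.4],[0,0,0,0,0,0.024,0.4],[0,0,0,0,0,0,0.4]]]' | python3 inch.py && python3 d.py 508 59 129 5.5
python3 - <<'E'
from h import *
f=manip.grab_frame("side");cv2.imwrite("pics/s1.png",cv2.resize(f["color"][130:310,180:420],None,fx=3.3,fy=3.3))
E
```

```text
time_s: 3.65
position: [0.5072, 0.0576, 0.1283]
tcp_rot: [[0.995, 0.095, -0.004], [0.095, -0.995, -0.0], [-0.004, -0.0, -1.0]]
wrist_force: [-0.3, -0.9, -0.8]
opening: 0.403
finger_force: 0.0
turn [-0.    0.22 -0.04] then shift mm [ 1.  -1.3 -0.7] at [507.2  57.6 128.3] F [-0.3 -0.9 -0.8] open 0.403 q6 88.0
```

View pics/s1.png

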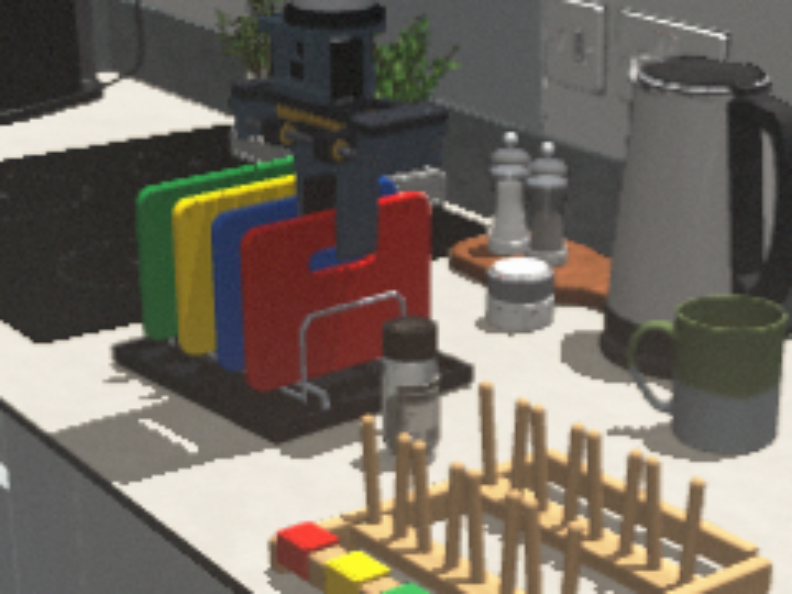

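The picture shows the fingers (crop col ~355) straddling the red board's bar, with the blue board clear behind. Closing and lifting.

```bash
echo '[[[0,0,0,0,0,0,0],[0,0,0,0,0,0,0],[0,0,0,0,0,0,0],[0,0,0,0,0,0,0],[0,0,0,0,0,0,0],[0,0,0,0,0,0,0]]]' | python3 inch.py 35 && echo '[[[0,0,0,0,0,-0.01,0],[0,0,0,0,0,-0.03,0],[0,0,0,0,0,-0.04,0],[0,0,0,0,0,-0.04,0],[0,0,0,0,0,-0.04,0],[0,0,0,0,0,0,0],[0,0,-0.04,0,0,0,0]]]' | python3 inch.py && python3 d.py 437 -187 290 3.1;  python3 - <<'E'
from h import *
f=manip.grab_frame("side");cv2.imwrite("pics/s2.png",f["color"][60:330,150:450])
E
```

```text
time_s: 4.45
position: [0.5092, 0.0589, 0.1305]
tcp_rot: [[0.995, 0.096, 0.001], [0.096, -0.995, 0.0], [0.001, -0.0, -1.0]]
wrist_force: [-1.1, -0.0, 6.2]
opening: 0.108
finger_force: 35.0
time_s: 5.32
position: [0.5081, 0.0587, 0.2891]
tcp_rot: [[0.995, 0.097, -0.001], [0.097, -0.995, -0.0], [-0.001, -0.0, -1.0]]
wrist_force: [-0.0, 0.3, -3.0]
opening: 0.108
finger_force: 35.0
turn [0.   0.06 2.47] then shift mm [-84.3 241.5  -0.9] at [508.1  58.7 289.1] F [-0.   0.3 -3. ] open 0.108 q6 88.0
```

View pics/s2.png

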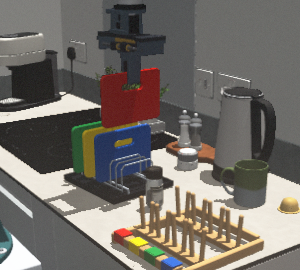

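The red board is lifted and upright. Carrying it over its slot and measuring again.

```bash
echo '[[[0,0,2.5,0,0,0,0],[0,0,0,-0.014,0.04,0,0],[0,0,0,-0.014,0.04,0,0],[0,0,0,-0.014,0.04,0,0],[0,0,0,-0.014,0.04,0,0],[0,0,0,-0.014,0.04,0,0],[0,0,0,-0.014,0.041,0,0],[0,0,0,0,0,0,0],[0,0,0,0,0,0,0]]]' | python3 inch.py >/dev/null; python3 d.py 437.5 -186.5 290 3.1;  python3 - <<'E'
from h import *
f=manip.grab_frame("top");cv2.imwrite("pics/t2.png",cv2.resize(f["color"][150:370,320:540],None,fx=2.6,fy=2.6))
s=manip.read_state(); print(np.round(edge(f,"red",(330,120,480,325),s["position"][2]+.13-.0993+.001),1))
E
```

```text
turn [-0.06  0.09 -0.07] then shift mm [ 0.1  0.6 -1.1] at [ 437.3 -186.   288.9] F [ 0.4 -0.2 -2.6] open 0.105 q6 61.0Traceback (most recent call last):
  File "<stdin>", line 3, in <module>
  File "h.py", line 24, in edge
    m,_,_=mask(f,c,roi); ys,xs=np.nonzero(m); w=plane(f,np.c_[xs,ys],z)[:,:2]*1000
          ~~~~^^^^^^^^^
  File "h.py", line 16, in mask
    k=1+s[1:,4].argmax(); return (l==k).astype(np.uint8),ce[k],s[k]
        ~~~~~~~~~~~~~~^^
ValueError: attempt to get argmax of an empty sequence
```

View pics/t2.png

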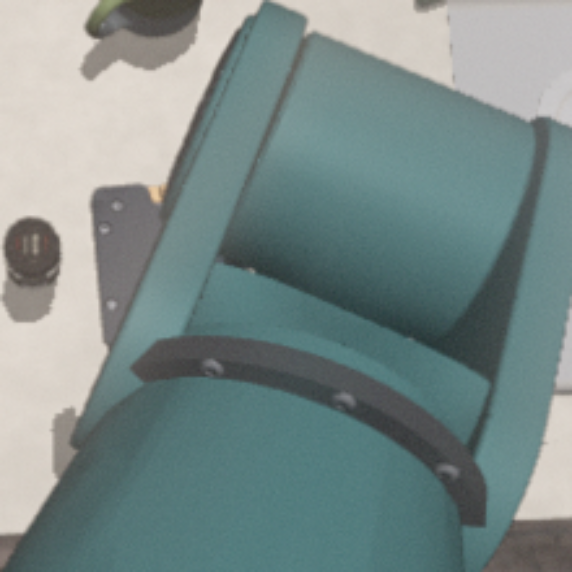

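The arm hides the stand in the top view, so I'll lower the board to just above the dowel tips (underside ~0.105) and check from the side.

```bash
echo '[[[0,0,0,0,0,0.04,0],[0,0,0,0,0.0005,0.043,0],[0,0,0,0,0,0,0],[0,0,0,0,0,0,0]]]' | python3 inch.py >/dev/null; python3 d.py 437.5 -186.5 120.5 3.1;  python3 - <<'E'
from h import *
f=manip.grab_frame("side");cv2.imwrite("pics/s3.png",cv2.resize(f["color"][130:350,210:430],None,fx=2.7,fy=2.7,interpolation=cv2.INTER_CUBIC))
E
```

```text
turn [ 0.02 -0.05  0.01] then shift mm [-1.1 -0.2 87.7] at [ 438.6 -186.7  208.2] F [ 0.7  0.5 -2.6] open 0.111 q6 61.0
```

View pics/s3.png

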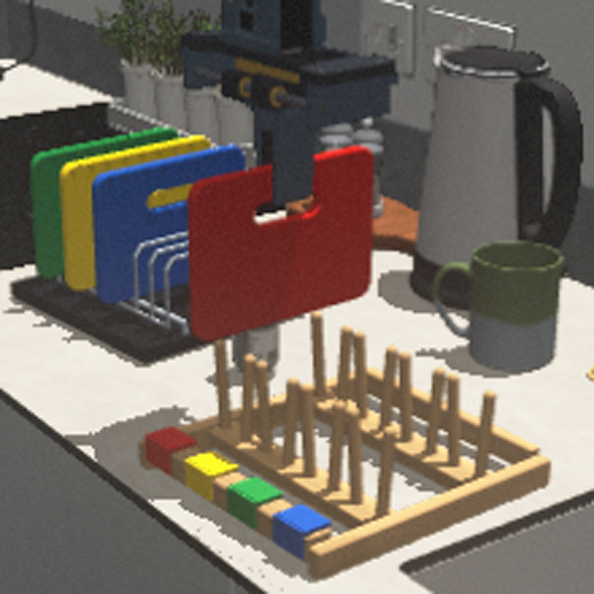

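The red board hangs upright over the leftmost slot, its bottom edge from crop (195,335) to (368,295), in line with the first dowel pairs. Lowering it.

```bash
echo '[[[0,0,0,-0.001,0,0.02,0],[0,0,0,0,0,0.02,0],[0,0,0,0,0,0.02,0],[0,0,0,0,0,0.015,0],[0,0,0,0,0,0.006,0],[0,0,0,0,0,0.004,0],[0,0,0,0,0,0,0],[0,0,0,0,0,0,0]]]' | python3 inch.py >/dev/null; python3 d.py 437.5 -186.5 120.5 3.1
```

```text
turn [ 0.02 -0.03 -0.03] then shift mm [ 0.5 -0.5  1.9] at [ 437.  -187.   122.4] F [ 0.5 -0.  -2.4] open 0.104 q6 61.0
```

```bash
echo '[[[0,0,0,0,0,0.002,0],[0,0,0,0,0,0.001,0],[0,0,0,0,0,0,0]]]' | python3 inch.py >/dev/null; python3 d.py 437.5 -186.5 120.5 3.1; echo '[[[0,0,0,0,0,0,0.35],[0,0,0,0,0,0,0.35],[0,0,0,0,0,0,0.35],[0,0,0,0,0,0,0.35],[0,0,0,0,0,0,0.35],[0,0,0,0,0,-0.03,0.35],[0,0,0,0,0,-0.05,0.4],[0,0,0,0,0,-0.05,0.4],[0,0,0,0,0,-0.05,0.4]]]' | python3 inch.py >/dev/null; python3 d.py 511 110 300 5.5
```

```text
turn [ 0.02 -0.01 -0.03] then shift mm [ 0.3 -0.8  0.1] at [ 437.2 -187.3  120.6] F [-12.6   2.5  32.2] open 0.106 q6 61.0
turn [ 0.   -0.   -2.44] then shift mm [ 102.6 -288.3    0.6] at [ 436.5 -186.8  300.6] F [0.3 0.1 0.1] open 0.401 q6 61.0
```

```bash
echo '[[[0,0,-2.4,0,0,0,0.4],[0,0,0,0.015,-0.041,0,0.4],[0,0,0,0.015,-0.041,0,0.4],[0,0,0,0.015,-0.041,0,0.4],[0,0,0,0.015,-0.041,0,0.4],[0,0,0,0.014,-0.041,0,0.4],[0,0,0,0.014,-0.041,0,0.4],[0,0,0,0.014,-0.041,0,0.4],[0,0,0,0,0,0,0.4],[0,0,0,0,0,0,0.4]]]' | python3 inch.py >/dev/null; python3 d.py 511 110 129 5.5
python3 - <<'E'
from h import *
f=manip.grab_frame("side");cv2.imwrite("pics/s4.png",cv2.resize(f["color"][150:350,220:420],None,fx=2.7,fy=2.7,interpolation=cv2.INTER_CUBIC))
f=manip.grab_frame("top");print(np.round(edge(f,"red",(370,180,470,325),.15),1))
E
```

```text
turn [ 0.01  0.03 -0.01] then shift mm [  0.4  -1.7 169.7] at [510.7 108.3 298.7] F [ 0.3 -0.4 -0.8] open 0.397 q6 94.0
[ 437.1 -186.5    3.2  174.1   11.4]
```

View pics/s4.png

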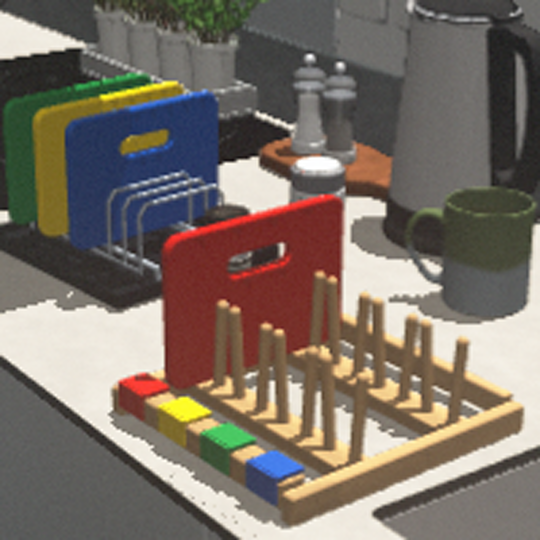

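The red board is seated upright in its slot; its top edge measures (437.1, -186.5) mm at 3.2°, against a target of (436.6, -186.5) at 3.1°. Now the blue board, down and grip.

```bash
echo '[[[0,0,0,0,-0.001,0.04,0.4],[0,0,0,0,0,0.04,0.4],[0,0,0,0,0,0.04,0.4],[0,0,0,0,0,0.03,0.4],[0,0,0,0,0,0.02,0.4],[0,0,0,0,0,0,0.4]]]' | python3 inch.py && echo '[[[0,0,0,0,0,0,0],[0,0,0,0,0,0,0],[0,0,0,0,0,0,0],[0,0,0,0,0,0,0],[0,0,0,0,0,0,0],[0,0,0,0,0,0,0]]]' | python3 inch.py 35 && echo '[[[0,0,0,0,0,-0.01,0],[0,0,0,0,0,-0.03,0],[0,0,0,0,0,-0.04,0],[0,0,0,0,0,-0.04,0],[0,0,0,0,0,-0.04,0],[0,0,0,0,0,0,0],[0,0,2.4,0,0,0,0],[0,0,0,0,0,0,0]]]' | python3 inch.py && python3 d.py 445.5 -350.8 290 3.1
```

```text
time_s: 11.7
position: [0.51, 0.1085, 0.1279]
tcp_rot: [[0.996, 0.094, -0.002], [0.094, -0.996, -0.0], [-0.003, 0.0, -1.0]]
wrist_force: [-0.4, -0.0, 0.8]
opening: 0.396
finger_force: 0.0
time_s: 12.45
position: [0.5114, 0.1096, 0.1296]
tcp_rot: [[0.995, 0.095, 0.001], [0.095, -0.995, 0.0], [0.001, 0.0, -1.0]]
wrist_force: [-1.2, -1.6, 8.0]
opening: 0.105
finger_force: 35.0
time_s: 13.45
position: [0.5103, 0.1094, 0.2881]
tcp_rot: [[0.999, 0.054, -0.001], [0.054, -0.999, -0.0], [-0.001, 0.0, -1.0]]
wrist_force: [0.6, 0.0, -2.0]
opening: 0.11
finger_force: 35.0
turn [ 0.01  0.08 -0.02] then shift mm [-89.6 456.   -1.9] at [510.3 109.4 288.1] F [ 0.6  0.  -2. ] open 0.11 q6 96.0
```

```bash
echo '[[[0,0,0,-0.008,0.041,0,0],[0,0,0,-0.008,0.042,0,0],[0,0,0,-0.008,0.041,0,0],[0,0,0,-0.008,0.042,0,0],[0,0,0,-0.008,0.041,0,0],[0,0,0,-0.008,0.042,0,0],[0,0,0,-0.008,0.041,0,0],[0,0,0,-0.008,0.042,0,0],[0,0,0,-0.008,0.041,0,0],[0,0,0,-0.008,0.042,0,0]]]' | python3 inch.py >/dev/null; echo '[[[0,0,0,-0.009,0.041,0,0],[0,0,0,0,0,0,0],[0,0,0,0,0,0,0],[0,0,0,0,0,0.04,0],[0,0,0,0,0,0.04,0],[0,0,0,0,0,0,0],[0,0,0,0,0,0,0]]]' | python3 inch.py >/dev/null; python3 d.py 446 -350.8 119.6 3.1
```

```text
turn [ 0.04 -0.05  0.02] then shift mm [-1.2  0.2 90.8] at [ 447.2 -350.5  210.4] F [ 0.2 -0.3 -1.9] open 0.109 q6 46.0
```

```bash
echo '[[[0,0,0,-0.001,0,0.02,0],[0,0,0,0,0,0.02,0],[0,0,0,0,0,0.02,0],[0,0,0,0,0,0.018,0],[0,0,0,0,0,0.006,0],[0,0,0,0,0,0.004,0],[0,0,0,0,0,0.001,0],[0,0,0,0,0,0,0]]]' | python3 inch.py >/dev/null; python3 d.py 446 -350.8 119.6 3.1
```

```text
turn [ 0.03 -0.03 -0.03] then shift mm [ 0.4 -0.1  0.8] at [ 445.6 -350.9  120.4] F [ 0.2 -0.4 -2.4] open 0.11 q6 46.0
```

```bash
echo '[[[0,0,0,0,0,0.001,0],[0,0,0,0,0,0,0]]]' | python3 inch.py >/dev/null; python3 d.py 446 -350.8 119.6 3.1; echo '[[[0,0,0,0,0,0,0.35],[0,0,0,0,0,0,0.35],[0,0,0,0,0,0,0.35],[0,0,0,0,0,0,0.35],[0,0,0,0,0,0,0.35],[0,0,0,0,0,-0.03,0.35],[0,0,0,0,0,-0.05,0.4],[0,0,0,0,0,-0.05,0.4],[0,0,0,0,0,-0.05,0.4],[0,0,-2.4,0,0,0,0.4]]]' | python3 inch.py >/dev/null; python3 d.py 502.6 159 300 5.5
```

```text
turn [ 0.04 -0.03 -0.03] then shift mm [ 0.3 -0.2  0.2] at [ 445.7 -351.   119.8] F [-3.7  0.9  6.1] open 0.108 q6 46.0
turn [ 0.27 -0.26  0.01] then shift mm [ 104.5 -503.1    3.3] at [ 446.8 -351.8  303.3] F [ 0.5  0.6 -0.2] open 0.4 q6 44.0
```

Next the yellow board, 104.5 mm along and -503 mm across.

```bash
echo '[[[0,0,0,0.009,-0.042,0,0.4],[0,0,0,0.009,-0.042,0,0.4],[0,0,0,0.009,-0.042,0,0.4],[0,0,0,0.009,-0.042,0,0.4],[0,0,0,0.009,-0.042,0,0.4],[0,0,0,0.009,-0.042,0,0.4],[0,0,0,0.009,-0.042,0,0.4],[0,0,0,0.009,-0.042,0,0.4],[0,0,0,0.009,-0.042,0,0.4],[0,0,0,0.008,-0.042,0,0.4]]]' | python3 inch.py >/dev/null; echo '[[[0,0,0,0.008,-0.042,0,0.4],[0,0,0,0.008,-0.042,0,0.4],[0,0,0,0,0,0,0.4],[0,0,0,0,0,0,0.4]]]' | python3 inch.py >/dev/null; python3 d.py 502.6 159 129 5.5
python3 - <<'E'
from h import *
f=manip.grab_frame("top");print(np.round(edge(f,"blue",(450,170,560,315),.15),1),np.round(edge(f,"red",(370,180,470,325),.15),1))
E
```

```text
turn [ 0.01  0.02 -0.01] then shift mm [  0.7   1.9 169.8] at [501.8 160.8 298.8] F [-0.1 -0.5  0.5] open 0.402 q6 100.0
[ 445.6 -349.5    2.9  170.8    8.9] [ 437.1 -186.5    3.2  174.1   11.4]
```

Blue is seated at (445.6, -349.5), against a target of (445.5, -350.8). Gripping yellow.

```bash
echo '[[[0,0,0,0.001,0.002,0.04,0.4],[0,0,0,0,0,0.04,0.4],[0,0,0,0,0,0.04,0.4],[0,0,0,0,0,0.03,0.4],[0,0,0,0,0,0.02,0.4],[0,0,0,0,0,0,0.4]]]' | python3 inch.py && echo '[[[0,0,0,0,0,0,0],[0,0,0,0,0,0,0],[0,0,0,0,0,0,0],[0,0,0,0,0,0,0],[0,0,0,0,0,0,0],[0,0,0,0,0,0,0]]]' | python3 inch.py 35 && echo '[[[0,0,0,0,0,-0.01,0],[0,0,0,0,0,-0.03,0],[0,0,0,0,0,-0.04,0],[0,0,0,0,0,-0.04,0],[0,0,0,0,0,-0.04,0],[0,0,0,0,0,0,0],[0,0,2.4,0,0,0,0],[0,0,0,0,0,0,0]]]' | python3 inch.py && python3 d.py 439.5 -241.7 290 3.1
```

```text
time_s: 20.62
position: [0.5023, 0.158, 0.1279]
tcp_rot: [[0.996, 0.094, -0.002], [0.094, -0.996, -0.001], [-0.002, 0.0, -1.0]]
wrist_force: [-0.2, -0.4, 1.0]
opening: 0.403
finger_force: 0.0
time_s: 21.38
position: [0.5036, 0.1592, 0.1296]
tcp_rot: [[0.995, 0.095, 0.001], [0.095, -0.995, 0.0], [0.001, -0.0, -1.0]]
wrist_force: [-0.9, -0.5, 7.1]
opening: 0.104
finger_force: 35.0
time_s: 22.38
position: [0.5025, 0.159, 0.2881]
tcp_rot: [[0.999, 0.054, -0.001], [0.054, -0.999, -0.0], [-0.001, 0.0, -1.0]]
wrist_force: [0.2, -0.2, -2.6]
opening: 0.106
finger_force: 35.0
turn [ 0.01  0.08 -0.02] then shift mm [-84.6 396.7  -1.9] at [502.5 159.  288.1] F [ 0.2 -0.2 -2.6] open 0.106 q6 102.0
```

```bash
echo '[[[0,0,0,-0.009,0.04,0,0],[0,0,0,-0.008,0.04,0,0],[0,0,0,-0.009,0.04,0,0],[0,0,0,-0.008,0.04,0,0],[0,0,0,-0.009,0.04,0,0],[0,0,0,-0.008,0.04,0,0],[0,0,0,-0.009,0.04,0,0],[0,0,0,-0.008,0.04,0,0],[0,0,0,-0.008,0.04,0,0],[0,0,0,-0.008,0.0365,0,0]]]' | python3 inch.py >/dev/null; echo '[[[0,0,0,0,0,0,0],[0,0,0,0,0,0,0],[0,0,0,0,0,0.04,0],[0,0,0,0,0,0.04,0],[0,0,0,0,0,0,0],[0,0,0,0,0,0,0]]]' | python3 inch.py >/dev/null; python3 d.py 440 -241.6 119.6 3.1
```

```text
turn [ 0.03 -0.05  0.02] then shift mm [-1.2  0.4 90.7] at [ 441.2 -241.1  210.3] F [ 0.  -0.3 -2.7] open 0.105 q6 56.0
```

```bash
echo '[[[0,0,0,-0.001,0,0.02,0],[0,0,0,0,0,0.02,0],[0,0,0,0,0,0.02,0],[0,0,0,0,0,0.018,0],[0,0,0,0,0,0.006,0],[0,0,0,0,0,0.004,0],[0,0,0,0,0,0.001,0],[0,0,0,0,0,0.001,0],[0,0,0,0,0,0,0]]]' | python3 inch.py >/dev/null; python3 d.py 440 -241.6 119.6 3.1
```

```text
turn [ 0.02 -0.02 -0.03] then shift mm [0.3 0.  0.1] at [ 439.7 -241.6  119.7] F [-3.2  0.1  6.7] open 0.106 q6 55.0
```

```bash
echo '[[[0,0,0,0,0,0,0.35],[0,0,0,0,0,0,0.35],[0,0,0,0,0,0,0.35],[0,0,0,0,0,0,0.35],[0,0,0,0,0,0,0.35],[0,0,0,0,0,-0.03,0.35],[0,0,0,0,0,-0.05,0.4],[0,0,0,0,0,-0.05,0.4],[0,0,0,0,0,-0.05,0.4],[0,0,-2.4,0,0,0,0.4]]]' | python3 inch.py >/dev/null; python3 d.py 497 209 300 5.5
```

```text
turn [ 0.22 -0.3   0.01] then shift mm [  99.  -443.8    3. ] at [ 441.  -242.3  303. ] F [-0.2 -0.5 -0.2] open 0.401 q6 53.0
```

```bash
echo '[[[0,0,0,0.009,-0.04,0,0.4],[0,0,0,0.009,-0.04,0,0.4],[0,0,0,0.009,-0.04,0,0.4],[0,0,0,0.009,-0.04,0,0.4],[0,0,0,0.009,-0.04,0,0.4],[0,0,0,0.009,-0.04,0,0.4],[0,0,0,0.009,-0.04,0,0.4],[0,0,0,0.009,-0.04,0,0.4],[0,0,0,0.009,-0.04,0,0.4],[0,0,0,0.009,-0.042,0,0.4]]]' | python3 inch.py >/dev/null; echo '[[[0,0,0,0.009,-0.041,0,0.4],[0,0,0,0,0,0,0.4],[0,0,0,0,0,0,0.4]]]' | python3 inch.py >/dev/null; python3 d.py 497 209 129 5.5
python3 - <<'E'
from h import *
f=manip.grab_frame("top");print(np.round(edge(f,"yellow",(405,170,500,320),.15),1))
E
```

```text
turn [ 0.01  0.03 -0.01] then shift mm [ 1.500e+00 -1.000e-01  1.697e+02] at [495.6 208.8 298.7] F [ 0.1  0.1 -0.9] open 0.397 q6 105.0
[ 440.1 -244.2    3.   175.7   19.4]
```

```bash
echo '[[[0,0,0,0.001,0,0.04,0.4],[0,0,0,0,0,0.04,0.4],[0,0,0,0,0,0.04,0.4],[0,0,0,0,0,0.03,0.4],[0,0,0,0,0,0.02,0.4],[0,0,0,0,0,0,0.4]]]' | python3 inch.py && echo '[[[0,0,0,0,0,0,0],[0,0,0,0,0,0,0],[0,0,0,0,0,0,0],[0,0,0,0,0,0,0],[0,0,0,0,0,0,0],[0,0,0,0,0,0,0]]]' | python3 inch.py 35 && echo '[[[0,0,0,0,0,-0.01,0],[0,0,0,0,0,-0.03,0],[0,0,0,0,0,-0.04,0],[0,0,0,0,0,-0.04,0],[0,0,0,0,0,-0.04,0],[0,0,0,0,0,0,0],[0,0,2.4,0,0,0,0],[0,0,0,0,0,0,0]]]' | python3 inch.py && python3 d.py 443.5 -296.2 290 3.1
python3 - <<'E'
from h import *
f=manip.grab_frame("top");s=manip.read_state()
cv2.imwrite("pics/t9.png",cv2.resize(f["color"][130:350,150:520],None,fx=2.1,fy=2.1,interpolation=cv2.INTER_CUBIC))
E
```

```text
time_s: 29.18
position: [0.496, 0.208, 0.1279]
tcp_rot: [[0.996, 0.094, -0.002], [0.094, -0.996, -0.001], [-0.002, 0.001, -1.0]]
wrist_force: [-0.2, 0.4, 1.0]
opening: 0.402
finger_force: 0.0
time_s: 29.92
position: [0.4972, 0.2093, 0.1296]
tcp_rot: [[0.995, 0.095, 0.001], [0.095, -0.995, 0.0], [0.001, -0.0, -1.0]]
wrist_force: [-1.7, -1.7, 7.4]
opening: 0.11
finger_force: 35.0
time_s: 30.92
position: [0.4961, 0.209, 0.2879]
tcp_rot: [[0.999, 0.054, -0.002], [0.054, -0.999, -0.001], [-0.002, 0.0, -1.0]]
wrist_force: [-0.4, -0.8, -2.6]
opening: 0.107
finger_force: 35.0
turn [ 0.03  0.09 -0.02] then shift mm [-79.9 501.6  -2.1] at [496.1 209.  287.9] F [-0.4 -0.8 -2.6] open 0.107 q6 107.0
```

View pics/t9.png

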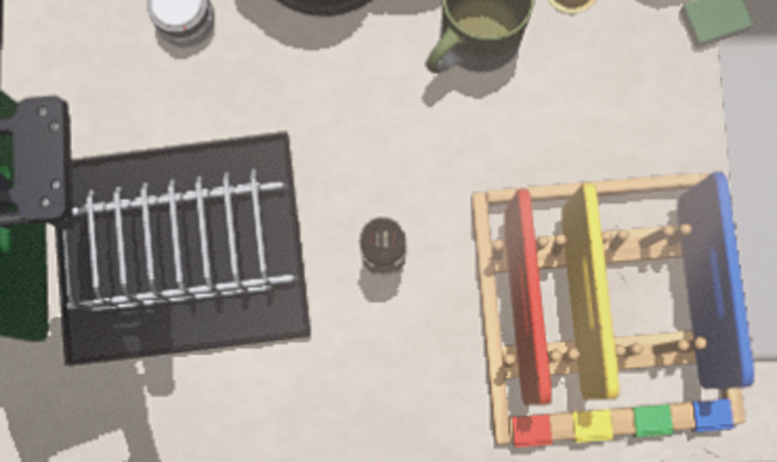

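Red, yellow and blue stand in their slots; the jar (crop 383,243) and mug are where they were. Carrying green.

```bash
echo '[[[0,0,0,-0.007,0.042,0,0],[0,0,0,-0.007,0.042,0,0],[0,0,0,-0.007,0.042,0,0],[0,0,0,-0.007,0.042,0,0],[0,0,0,-0.007,0.042,0,0],[0,0,0,-0.007,0.042,0,0],[0,0,0,-0.007,0.042,0,0],[0,0,0,-0.007,0.042,0,0],[0,0,0,-0.006,0.042,0,0],[0,0,0,-0.006,0.042,0,0]]]' | python3 inch.py >/dev/null; echo '[[[0,0,0,-0.006,0.042,0,0],[0,0,0,-0.006,0.04,0,0],[0,0,0,0,0,0,0],[0,0,0,0,0,0,0],[0,0,0,0,0,0.04,0],[0,0,0,0,0,0.04,0],[0,0,0,0,0,0,0],[0,0,0,0,0,0,0]]]' | python3 inch.py >/dev/null; python3 d.py 443 -296.2 119.6 3.1
```

```text
turn [ 0.04 -0.05  0.02] then shift mm [-1.5 -0.1 90.7] at [ 444.5 -296.3  210.3] F [ 0.7 -0.1 -1.4] open 0.106 q6 51.0
```

```bash
echo '[[[0,0,0,-0.001,0,0.02,0],[0,0,0,0,0,0.02,0],[0,0,0,0,0,0.02,0],[0,0,0,0,0,0.018,0],[0,0,0,0,0,0.006,0],[0,0,0,0,0,0.004,0],[0,0,0,0,0,0.001,0],[0,0,0,0,0,0.001,0],[0,0,0,0,0,0,0]]]' | python3 inch.py >/dev/null; python3 d.py 443 -296.2 119.6 3.1
```

```text
turn [ 0.03 -0.03 -0.03] then shift mm [ 0.  -0.6  0.2] at [ 443.  -296.8  119.8] F [-3.7  0.3  5.6] open 0.109 q6 51.0
```

```bash
echo '[[[0,0,0,0,0,0,0.35],[0,0,0,0,0,0,0.35],[0,0,0,0,0,0,0.35],[0,0,0,0,0,0,0.35],[0,0,0,0,0,0,0.35],[0,0,0,0,0,-0.03,0.35],[0,0,0,0,0,-0.05,0.4],[0,0,0,0,0,-0.05,0.4],[0,0,0,0,0,-0.05,0.4],[0,0,0,0,-0.04,0,0.4]]]' | python3 inch.py >/dev/null; echo '[[[0,0,0,0,-0.05,0,0.4],[0,0,0,0.02,-0.05,0,0.4],[0,0,0,0.02,-0.05,0,0.4],[0,0,0,0.02,-0.05,0,0.4],[0,0,0,0.02,-0.05,0,0.4],[0,0,0,0.01,-0.05,0,0.4],[0,0,0,0,-0.05,0,0.4],[0,0,0,0,-0.05,0,0.4],[0,0,0,0,0,0,0.4]]]' | python3 inch.py
python3 - <<'E'
from h import *
f=manip.grab_frame("top");g=manip.grab_frame("side")
for c,x in(("red",385),("green",430),("blue",455)):print(c,np.round(edge(f,c,(x,180,x+100,318),.15),1))
a=cv2.resize(f["color"][100:350,310:520],(400,476),interpolation=cv2.INTER_CUBIC);b=cv2.resize(g["color"][150:350,240:408],(400,476),interpolation=cv2.INTER_CUBIC)
cv2.imwrite("pics/end.png",np.hstack([a,b]))
E
```

```text
time_s: 36.72
position: [0.5087, 0.1502, 0.2988]
tcp_rot: [[0.998, 0.057, -0.0], [0.057, -0.998, 0.0], [-0.0, -0.0, -1.0]]
wrist_force: [0.1, 0.1, -0.1]
opening: 0.399
finger_force: 0.0
red [ 440.4 -186.3    3.4  167.6   11.6]
green [ 403.4 -297.8    3.4   90.     8.3]
blue [ 445.6 -349.6    2.9  171.     8.8]
```

View pics/end.png

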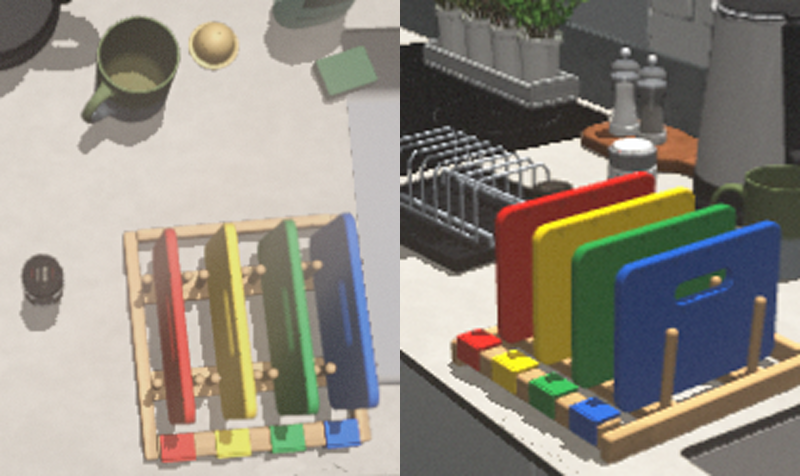

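All four boards stand level and upright behind their own labels, and the jar and mug are undisturbed. Handing in.

```bash
python3 -c "
from station import manip
print(manip.close_job())"
```

```text
the job is handed in; nothing more can be done
None
```

The job is handed in: all four boards are seated upright in their own colour's slots and released, with the jar and mug left standing where they were, after about 37 s of the 120 s.

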